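# Make up two fastener kits from bench stock

## Robot

A 6-joint arm with a two-finger parallel gripper is mounted at the origin on the work surface. World frame = base frame: x ahead of the robot, y to its left, z up, the work surface at z = 0. Lengths are in m, angles in rad, forces in N, time in s.
With the tool pointing down it reaches from about 0.275 to 0.85 m from the base axis. Payload 19 kg.
Tool frame: the origin (TCP) lies at the centre of the arm's flange, where the gripper is bolted on; the fingertips stand 173 mm ahead of it and the grasp point (between the pads) lies 155 mm ahead of it; z points along the fingers, y is the direction in which the jaws open and shut (so a half turn about z gives the same grasp; the last joint's range is limited). The gripper opens to 85 mm and grips with 20 to 120 N. Pads are 22 mm wide; open, the fingers measure 114 mm over their backs; the gripper's body (76 mm by 85 mm) begins 54 mm behind the grasp point. The pads swing forward as they close: fully open they stand 13 mm farther back than shut.
Start: joints at [-1.267, 0.15, 1.437, -0, 1.554, -0.134], TCP at [0.244, -0.521, 0.405] pointing down, gripper open.
Joint ranges: [-2.8, 2.8], [-0.68, 2.1], [0.12, 2.68], [-1.39, 4.53], [0.16, 2.79], [-2.81, 2.81]. Speed limits (rad/s): [1.89, 1.89, 2.22, 3.01, 3.01, 3.01].

## Interface

Orientations are given as a rotation vector (axis times angle).
In Python, from rig import * gives the robot as it stands. The module is installed in compiled form; this text tells all that it offers.
- The arm moves only by the shell command python3 -m crank 'ROWS'. ROWS is JSON, a list of rows, each a list of 5 numbers: the shift along the tool's x, y, z in units of 25 mm (1.0 is 25 mm), then the turn about the tool's z in degrees, then the closure in counts, from 0 (fully open) to 255 (shut). A call has 1 to 10 rows; each row shifts and turns the commanded pose from where the row before left it, along the tool's axes as they then stand; what a row does not reach is not made up. A row lasts 1/10 s, in which the tool goes at most 50 mm and 8.59 degrees, less where a joint would pass 70% of its speed; a pose out of reach is approached as far as the arm can. A call is refused whole if a number of a shift passes 1 or a number of a turn 8.59, either way. A call with a gripper value outside its range is refused whole. The fingers move at their own pace and stop on an object; the grip force is fixed at half the most. Time passes only in rows, so rows that do not move let the fingers close. It gives the time, the measured TCP pose, the force and the opening at its end, in the units of the state.
- state(): the state, without advancing time (a new reading comes with each control period).
- get_image(name): name is "side" or "top" or "wrist"; returns a dict with "img" (480x640x3 uint8, red, green, blue), "fx", "fy", "cx", "cy" (pixels), "R" (3x3) and "t" (3): a world point X has camera coordinates R X + t; the wrist camera has in their place "tool_from_camera" (4x4, takes a point from camera to tool coordinates, whose origin is the TCP and whose axes are the flange's). Camera axes: x right, y down, z forward; pixel columns grow to the right and rows downward; lengths in m; the calibration is good to about 2 mm. A picture is of the moment at which its call begins: read the wrist's pose just before it. There is no depth.
- close_job(): hands the job in, once; it reports no verdict.
Trained networks look in a picture, given as the dict that the camera call returned (one of the last four; its "shot" number tells which), for a name from the list of things; names that differ only in an ending like _2 or _b are one class to them, and where a whole thing is asked for, a point or a joint stands for the part that bears it (a point fixed in the world has none). Each returns a list of dicts, best first, with "score" (0 to 1); they miss things now and then, are a little off and sometimes report something else, mostly with a low value. They report only what shows in the picture. A call takes as long as a camera call. They do not tell look-alikes from the thing itself.
- search_frame(query, picture): "xy" ([column, row] in pixels, amid what is visible of it).
- masks_of(query, picture): "mask" (480x640 bool, what is visible of it) and "xy" ([column, row] in pixels, amid what is visible of it).
The state is a dict: "t": time; "qpos": joint angles; "qd": joint speeds; "joint_efforts": joint torques, N m; "ee_pos": TCP position; "orientation": TCP orientation; "contact_force": force on the tool from outside, world axes, zero at the start; "moment": the same for the moment, N m; "finger_gap": finger opening in m.
Only numpy, scipy, OpenCV 4.12 (cv2) and the standard library are available. Lean on these libraries where they do the work, as an engineer would, in place of code of your own. Each camera call takes 0.05 s, during which the arm holds its last target.

## Task

Make up the two fastener kits from the stock standing on the mat. In the three-pocket tray, stand the hex bolt on its head in the middle pocket and put the large hex nut and the plain tube sleeve in the two outer pockets (either way round); in the two-pocket tray put the square nut and the low round collar, one to a pocket (either way round). Every part must sit flat or upright on the floor of its own pocket; leave the small hex nut, the wrench and the tin where they are.

Things in the scene. Friction and masses are not known exactly. Their poses are not given: they have to be found in the camera images.
- bolt_c (a point): Large hex bolt standing on its head, shank up: head 36 across flats and 15 high, round shank 24 in diameter, 80 high in all. Point: its centre line, half-way up (40 above its underside, on the shank); z axis up. Bare steel, loose, at the start somewhere in the stock on the mat. The mat is dark rubber, 3 thick (all stock stands on it, 3 above the bench) and lies between the two trays.
- big_nut_c (a point): Large hex nut lying flat: 46 across flats (53 across corners), 26 high, bore 30. Point: its centre, half-way up; z axis up. One pair of flats faces +/- its x axis, the others lie 60 degrees on. Bare steel, loose, at the start somewhere in the stock on the mat.
- sleeve_c (a point): Plain round tube sleeve standing upright: 34 outside diameter, bore 24, 45 high. Point: its centre, half-way up; z axis up. Bare steel, loose, at the start somewhere in the stock on the mat.
- square_nut_c (a point): Square nut lying flat: 40 x 40, 25 high, bore 20. Point: its centre, half-way up; z axis up. x and y axes square to its sides. Bare steel, loose, at the start somewhere in the stock on the mat.
- collar_c (a point): Low round shaft collar lying flat: 50 outside diameter, bore 30, 22 high. Point: its centre, half-way up; z axis up. Bare steel, loose, at the start somewhere in the stock on the mat.
- small_nut_c (a point): Small hex nut lying flat: 30 across flats, 20 high, bore 20; belongs to neither kit. Point: its centre, half-way up; z axis up. Bare steel, loose, at the start somewhere in the stock on the mat.
- tray3: Three-pocket kit tray, dark olive sheet metal, fixed to the bench: 220 long (its x axis) x 116 wide (its y axis), walls and dividers 14 high and 4 thick, floor 4 thick. Origin: centre of its underside, on the bench; z up. Two dividers across make three equal pockets in a row, each 68 (x) by 108 (y) inside, centred at x = -72, 0 and +72, y = 0.
- tray2: Two-pocket kit tray, of the same make, fixed to the bench: 148 long (its x axis) x 116 wide (its y axis), walls and divider 14 high and 4 thick, floor 4 thick. Origin: centre of its underside, on the bench; z up. One divider makes two equal pockets, each 68 (x) by 108 (y) inside, centred at x = -36 and +36, y = 0.
- wrench_c (a point): Open-ended wrench, about 200 long, lying loose beyond the stock on the far side of the mat; bystander. Point: near its middle.
- tin_c (a point): Low round closed tin, 76 in diameter, 50 high, standing loose beyond the stock; bystander. Point: its centre, half-way up.
Things that resemble listed ones, but are neither listed nor needed, are in the scene too. There is more than one size of the part that bears bolt_c; the job needs the largest.

How it is judged:
At the end, for the whole second after the job is handed in: Bolt on its head in the middle pocket, large nut and sleeve in the outer ones; square nut and collar one each in the two-pocket tray. Each centre over its pocket, within 4 mm of floor-standing height, level within 0.12 rad, at rest; small nut, wrench, tin within 20 mm of their starts (x of bolt_c in the frame of tray3 between -0.032 and 0.032 m and y of bolt_c in the frame of tray3 between -0.052 and 0.052 m and z of bolt_c in the frame of tray3 between 0.04 and 0.048 m and angle between bolt_c's own z axis and vertical below 0.12 rad and (((x of big_nut_c in the frame of tray3 between 0.04 and 0.104 m and y of big_nut_c in the frame of tray3 between -0.052 and 0.052 m and z of big_nut_c in the frame of tray3 between 0.013 and 0.021 m) and (x of sleeve_c in the frame of tray3 between -0.104 and -0.04 m and y of sleeve_c in the frame of tray3 between -0.052 and 0.052 m and z of sleeve_c in the frame of tray3 between 0.0225 and 0.0305 m)) or ((x of big_nut_c in the frame of tray3 between -0.104 and -0.04 m and y of big_nut_c in the frame of tray3 between -0.052 and 0.052 m and z of big_nut_c in the frame of tray3 between 0.013 and 0.021 m) and (x of sleeve_c in the frame of tray3 between 0.04 and 0.104 m and y of sleeve_c in the frame of tray3 between -0.052 and 0.052 m and z of sleeve_c in the frame of tray3 between 0.0225 and 0.0305 m))) and (((x of square_nut_c in the frame of tray2 between 0.004 and 0.068 m and y of square_nut_c in the frame of tray2 between -0.052 and 0.052 m and z of square_nut_c in the frame of tray2 between 0.0125 and 0.0205 m) and (x of collar_c in the frame of tray2 between -0.068 and -0.004 m and y of collar_c in the frame of tray2 between -0.052 and 0.052 m and z of collar_c in the frame of tray2 between 0.011 and 0.019 m)) or ((x of square_nut_c in the frame of tray2 between -0.068 and -0.004 m and y of square_nut_c in the frame of tray2 between -0.052 and 0.052 m and z of square_nut_c in the frame of tray2 between 0.0125 and 0.0205 m) and (x of collar_c in the frame of tray2 between 0.004 and 0.068 m and y of collar_c in the frame of tray2 between -0.052 and 0.052 m and z of collar_c in the frame of tray2 between 0.011 and 0.019 m))) and (angle between big_nut_c's own z axis and vertical below 0.12 rad or angle between big_nut_c's own z axis and vertical above 3.02 rad) and (angle between sleeve_c's own z axis and vertical below 0.12 rad or angle between sleeve_c's own z axis and vertical above 3.02 rad) and (angle between square_nut_c's own z axis and vertical below 0.12 rad or angle between square_nut_c's own z axis and vertical above 3.02 rad) and (angle between collar_c's own z axis and vertical below 0.12 rad or angle between collar_c's own z axis and vertical above 3.02 rad) and linear speed of each of bolt, big_nut, sleeve, square_nut, collar below 0.02 m/s and distance of each of small_nut_c, wrench_c, tin_c from where it was at the start of the episode below 0.02 m); the robot touches nothing.
It fails at once if the small hex nut is displaced by more than 20 mm (distance of small_nut_c from where it was at the start of the episode above 0.02 m).
It fails at once if the wrench is displaced by more than 20 mm (distance of wrench_c from where it was at the start of the episode above 0.02 m).
It fails at once if the tin is displaced by more than 20 mm (distance of tin_c from where it was at the start of the episode above 0.02 m).
It also fails if it takes over 128 s, if anything falls off the work surface, if the arm or the gripper's body presses on something with over 40 N, if the wrist force passes 120 N, or if a joint passes its speed limit or range.

## Working session

There is one attempt and no reset: what is moved stays moved. The work goes in short steps, Python scripts to look and compute and a shell command to move; the robot and the scene stay as the last step left them, time stands still between calls to the robot, and variables do not carry over. Pictures are saved under pics/ and viewed, and the job is handed in when it is done.

```bash
mkdir -p pics
python3 - <<'E'
from rig import *
import cv2
s=state();print({k:s[k] for k in("t","ee_pos","orientation","finger_gap","contact_force")})
for n in("top","side"):
    p=get_image(n);cv2.imwrite(f"pics/{n}0.png",p["img"][:,:,::-1]);print(n,p["fx"],p["cx"],p["cy"],p["R"],p["t"])
p=get_image("wrist");cv2.imwrite("pics/wrist0.png",p["img"][:,:,::-1]);print(p["fx"],p["tool_from_camera"])
E
```

```text
{'t': 0.0, 'ee_pos': array([ 0.24375376, -0.52072899,  0.40408818]), 'orientation': array([-3.06543547e+00, -6.82038308e-01,  1.19567916e-04]), 'finger_gap': 0.0852528368862359, 'contact_force': array([-0.05726511,  0.50949752, -0.2173335 ])}
top 494.9497112141738 308.2342287896329 232.33969043705298 [[-2.47833898e-03 -9.99835936e-01  1.79431894e-02]
 [-9.88226033e-01 -2.96210358e-04 -1.53000717e-01]
 [ 1.52980930e-01 -1.81111146e-02 -9.88063167e-01]] [-0.01455783  0.61517854  0.9796062 ]
side 443.87468525273306 324.1125429742687 239.2497995408099 [[ 0.85449357 -0.5192225  -0.01577166]
 [-0.27451366 -0.42557978 -0.86227843]
 [ 0.44100226  0.74114091 -0.50618885]] [-0.5461825   0.22430626  0.5185208 ]
421.49560888033477 [[-4.71655894e-05 -9.61221520e-01 -2.75777422e-01  6.94149035e-02]
 [ 9.99999095e-01 -4.16186914e-04  1.27959087e-03  2.91916206e-04]
 [-1.34474524e-03 -2.75777112e-01  9.61220670e-01  3.13520464e-02]
 [ 0.00000000e+00  0.00000000e+00  0.00000000e+00  1.00000000e+00]]
```

View pics/top0.png

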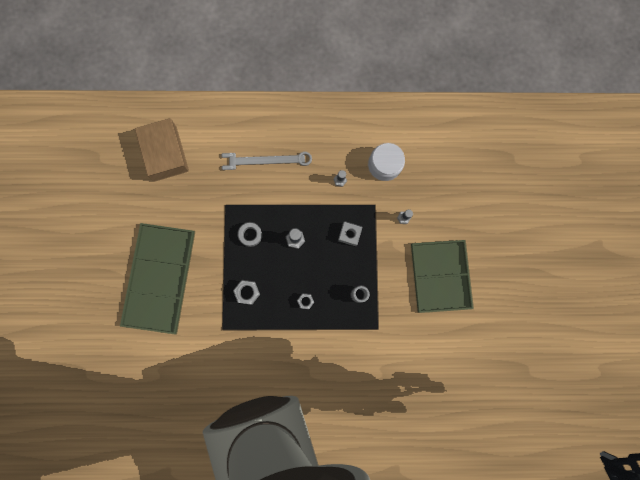

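View pics/side0.png

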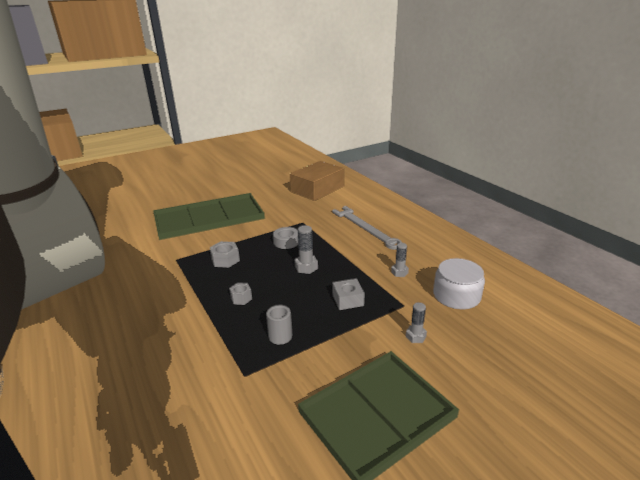

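View pics/wrist0.png

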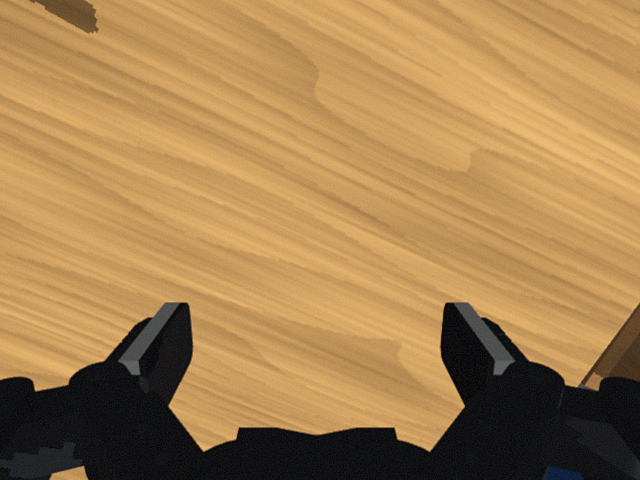

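```bash
cat > h.py <<'E'
import numpy as np,cv2
from scipy.optimize import minimize
from scipy.spatial.transform import Rotation as Ro
def prism(sec,z0,z1): return np.array([[a,b,z] for z in(z0,z1) for a,b in sec])
def ngon(n,af,off=0):
    r=af/2/np.cos(np.pi/n); return [(r*np.cos(a),r*np.sin(a)) for a in off+np.pi/n+2*np.pi*np.arange(n)/n]
circ=lambda d:ngon(32,d)
def rect(a,b): return [(a/2,b/2),(-a/2,b/2),(-a/2,-b/2),(a/2,-b/2)]
M={'bolt_c':[prism(ngon(6,.036),.003,.018),prism(circ(.024),.018,.083)],'big_nut_c':[prism(ngon(6,.046),.003,.029)],
'sleeve_c':[prism(circ(.034),.003,.048)],'square_nut_c':[prism(rect(.04,.04),.003,.028)],'collar_c':[prism(circ(.05),.003,.025)],
'small_nut_c':[prism(ngon(6,.03),.003,.023)],'tray3':[prism(rect(.22,.116),0,.016)],'tray2':[prism(rect(.148,.116),0,.016)],'tin_c':[prism(circ(.076),0,.05)]}
def proj(P,p):
    c=P@p['R'].T+p['t']; return np.stack([p['fx']*c[:,0]/c[:,2]+p['cx'],p['fy']*c[:,1]/c[:,2]+p['cy']],1)
def rend(name,q,p,off,S=4,N=160):
    im=np.zeros((N*S,N*S),np.uint8);R=Ro.from_euler('z',q[2]).as_matrix()
    for V in M[name]:
        u=(proj(V@R.T+[q[0],q[1],q[3] if len(q)>3 else 0],p)-off+.5)*S
        cv2.fillConvexPoly(im,cv2.convexHull(np.round(u*16).astype(np.int32)),255,shift=4)
    return cv2.resize(im,(N,N),interpolation=cv2.INTER_AREA)/255.
def back(uv,z,p):
    d=p['R'].T@np.array([(uv[0]-p['cx'])/p['fx'],(uv[1]-p['cy'])/p['fy'],1]);o=-p['R'].T@p['t'];return o+d*(z-o[2])/d[2]
def fill(m):
    c,_=cv2.findContours(m.astype(np.uint8),cv2.RETR_EXTERNAL,cv2.CHAIN_APPROX_NONE);c=max(c,key=cv2.contourArea)
    o=np.zeros(m.shape,np.uint8);cv2.drawContours(o,[c],-1,1,-1);return o.astype(float)
def fit(name,views,z=.015,yaws=np.arange(0,6)*np.pi/6):
    # views: list of (pic,mask)
    d=[]
    for p,m in views:
        m=fill(m);ys,xs=np.nonzero(m);off=np.array([int(xs.mean())-80,int(ys.mean())-80])
        mp=np.pad(m,160);d.append((p,mp[off[1]+160:off[1]+320,off[0]+160:off[0]+320],off))
    ys,xs=np.nonzero(views[0][1]);x0=back((xs.mean(),ys.mean()),z,views[0][0])
    def cost(q): 
        t=0
        for p,m,o in d:
            r=rend(name,q,p,o);t+=np.abs(r-m).sum()/m.sum()
        return t/len(d)
    best=None
    for y in yaws:
        r=minimize(cost,[x0[0],x0[1],y],method='Nelder-Mead',options=dict(initial_simplex=np.array([x0[0],x0[1],y])+np.array([[0,0,0],[.01,0,0],[0,.01,0],[0,0,.2]]),xatol=1e-4,fatol=1e-4))
        if best is None or r.fun<best.fun: best=r
    return best.x,best.fun
E
python3 - <<'E'
from rig import *
from h import *
T=get_image("top");S=get_image("side")
for n in M:
    a=masks_of(n,T);b=masks_of(n,S)
    print(n,[(x['score'].__round__(2),np.round(x['xy']).tolist(),int(x['mask'].sum())) for x in a][:4],[(x['score'].__round__(2),np.round(x['xy']).tolist(),int(x['mask'].sum())) for x in b][:4])
    if n=='bolt_c': a.sort(key=lambda x:-x['mask'].sum());b.sort(key=lambda x:-x['mask'].sum())
    if not a: continue
    y=[0,-.1,.1,-.2,.2,-.3,.3] if 'tray' in n else [0,.25,.5,.75,-.25,-.5]
    for v in ([(T,a[0]['mask'])],[(S,b[0]['mask'])],[(T,a[0]['mask']),(S,b[0]['mask'])]):
        q,f=fit(n,v,yaws=y);print('   ',np.round(q,4),round(f,3))
s=state();print(s['t'],Ro.from_rotvec(s['orientation']).as_matrix().round(3))
E
```

```text
bolt_c [(0.78, [296.0, 243.0], 266), (0.54, [339.0, 178.0], 152)] [(0.9, [402.0, 261.0], 388), (0.82, [417.0, 323.0], 617), (0.57, [307.0, 252.0], 782)]
    [0.6072 0.0122 0.8014] 0.08
    [ 0.6081  0.0104 -0.1507] 0.063
    [0.6082 0.0117 0.8113] 0.093
big_nut_c [] [(0.76, [224.0, 252.0], 591), (0.69, [374.0, 411.0], 11810)]
sleeve_c [(0.54, [364.0, 291.0], 196), (0.41, [246.0, 231.0], 322)] [(0.85, [276.0, 323.0], 895)]
    [ 0.4887 -0.1225 -0.0089] 0.083
    [ 0.4898 -0.1234  0.1908] 0.041
    [ 0.4894 -0.1229  0.0365] 0.078
square_nut_c [(0.81, [353.0, 239.0], 321), (0.33, [367.0, 293.0], 200)] [(0.63, [349.0, 295.0], 818)]
    [ 0.6167 -0.1046  1.2757] 0.08
    [ 0.6191 -0.1063  1.2744] 0.043
    [ 0.6181 -0.1056  1.2725] 0.097
collar_c [(0.71, [248.0, 230.0], 344)] [(0.98, [288.0, 234.0], 490)]
    [ 0.6168  0.109  -0.2672] 0.059
    [0.6173 0.1094 0.8863] 0.071
    [0.6169 0.109  0.1995] 0.068
small_nut_c [] [(0.95, [242.0, 291.0], 340), (0.67, [304.0, 249.0], 805)]
tray3 [(0.95, [446.0, 274.0], 3975), (0.7, [156.0, 279.0], 6058)] [(0.84, [207.0, 216.0], 3195), (0.7, [376.0, 414.0], 11782)]
    [ 0.5618 -0.2982  0.0606] 0.473
    [ 0.5252  0.3011 -0.149 ] 0.041
    [ 0.5618 -0.2982  0.0606] 0.736
tray2 [(0.95, [446.0, 274.0], 3975), (0.7, [156.0, 279.0], 6058)] [(0.84, [207.0, 216.0], 3195), (0.7, [376.0, 414.0], 11782)]
    [ 0.5274 -0.3001  0.0614] 0.026
    [ 0.4905  0.3065 -0.1543] 0.328
    [ 0.5275 -0.3001  0.0615] 0.513
tin_c [(0.72, [385.0, 161.0], 1031)] [(0.97, [460.0, 283.0], 2124), (0.22, [208.0, 216.0], 3043)]
    [ 0.7719 -0.1841  0.1492] 0.18
    [ 0.7796 -0.1855  0.3732] 0.111
    [ 0.7775 -0.187   0.7231] 0.152
1.15 [[ 0.906  0.424 -0.   ]
 [ 0.424 -0.906  0.   ]
 [ 0.    -0.    -1.   ]]
```

Run:
```python
from rig import *
from h import *
T=get_image("top");S=get_image("side")
def near(n,P,xy):
    a=[x for x in masks_of(n,P) if np.hypot(*(np.array(x['xy'])-xy))<15]; return a[0]['mask'] if a else None
Y=[0,-.1,.1,-.2,.2,-.3,.3]
for n,t,s,y in [('tray3',(156,278),(207,216),Y),('tray2',(443,276),(376,411),Y),('big_nut_c',(246,292),(224,254),[-.5,-.25,0,.25,.5]),('small_nut_c',(306,301),(241,293),[-.5,-.25,0,.25,.5])]:
    a=near(n,T,t);b=near(n,S,s)
    for v in ([(T,a)],[(S,b)],[(T,a),(S,b)]):
        if any(m is None for _,m in v):continue
        v=[(p,m) for p,m in v]
        if v[0][0] is S: pass
        q,f=fit(n,v,yaws=y);print(n,np.round(q,4),round(f,3),'T' if v[0][0] is T else 'S',len(v))
```

```text
tray3 [ 0.5248  0.3018 -0.1446] 0.02 T 1
tray3 [ 0.5254  0.3004 -0.1498] 0.033 S 1
tray3 [ 0.5254  0.3015 -0.1447] 0.028 T 2
tray2 [ 0.5278 -0.3     0.0706] 0.02 T 1
tray2 [ 0.529  -0.303   0.0641] 0.034 S 1
tray2 [ 0.5281 -0.3014  0.065 ] 0.04 T 2
big_nut_c [ 0.4925  0.1131 -0.1428] 0.046 T 1
big_nut_c [0.4953 0.1133 0.9108] 0.047 S 1
big_nut_c [0.4936 0.1128 0.9056] 0.074 T 2
small_nut_c [ 0.4736 -0.0086  0.9054] 0.089 T 1
small_nut_c [ 0.4758 -0.0108 -1.0786] 0.053 S 1
small_nut_c [ 0.4748 -0.0094 -0.0433] 0.115 T 2
```

```bash
cat > g.py <<'E'
import sys,numpy as np
from rig import *
from scipy.spatial.transform import Rotation as Ro
def go(x,y,z,phi):
    s=state();R=Ro.from_rotvec(s['orientation']).as_matrix();p=s['ee_pos'];f=np.arctan2(R[1,0],R[0,0])
    d=np.array([x,y,z])-p;c,sn=np.cos(phi),np.sin(phi);d2=(phi-f+np.pi)%(2*np.pi)-np.pi
    print('t %.1f'%s['t'],'pos',p.round(4),'phi %.3f'%f,'tilt %.4f'%np.arccos(-R[2,2]),'gap %.4f'%s['finger_gap'],'F',s['contact_force'].round(1))
    print('turn deg %.2f'%(-np.degrees(d2)),'then units x %.3f y %.3f z %.3f'%((d@[c,sn,0])/.025,(d@[sn,-c,0])/.025,-d[2]/.025))
go(*map(float,sys.argv[1:5]))
E
python3 g.py .494 .113 .23 .38
python3 -m crank '[[0,0,0.5,3.3,0],[0.93,-0.99,0.3,0,0],[0.93,-0.99,0.3,0,0],[0.93,-0.99,0.3,0,0],[0.93,-0.99,0.3,0,0],[0.93,-0.99,0.3,0,0],[0.93,-0.99,0.3,0,0],[0.93,-0.99,0.3,0,0],[0.93,-0.99,0.3,0,0],[0.93,-0.99,0.3,0,0]]'
python3 g.py .494 .113 .23 .38
```

```text
t 1.6 pos [ 0.2438 -0.5208  0.4047] phi 0.438 tilt 0.0001 gap 0.0855 F [-0.1  0.1 -0.3]
turn deg 3.31 then units x 18.699 y -19.830 z 6.987
t: 2.65
ee_pos: [0.3556, -0.2349, 0.3246]
orientation: [3.085, 0.593, 0.0]
contact_force: [0.8, 0.7, 0.1]
finger_gap: 0.0855
t 2.6 pos [ 0.3556 -0.2349  0.3246] phi 0.380 tilt 0.0004 gap 0.0855 F [0.8 0.7 0.1]
turn deg 0.00 then units x 10.303 y -10.871 z 3.783
```

```bash
python3 -m crank '[[0.93,-0.98,0.3,0,0],[0.93,-0.98,0.3,0,0],[0.93,-0.98,0.3,0,0],[0.93,-0.98,0.3,0,0],[0.93,-0.98,0.3,0,0],[0.93,-0.98,0.3,0,0],[0.93,-0.98,0.3,0,0],[0.93,-0.98,0.3,0,0],[0.93,-0.98,0.3,0,0],[0.93,-0.98,0.3,0,0]]'
python3 -m crank '[[0.95,-0.99,0.6,0,0],[0.05,-0.08,0,0,0]]'
python3 g.py .494 .113 .23 .38
```

```text
t: 3.65
ee_pos: [0.4807, 0.079, 0.2496]
orientation: [3.085, 0.594, 0.001]
contact_force: [0.7, -0.3, -0.0]
finger_gap: 0.0854
t: 3.85
ee_pos: [0.494, 0.1143, 0.2331]
orientation: [-3.083, -0.597, 0.003]
contact_force: [-0.5, -0.2, 0.5]
finger_gap: 0.0853
t 3.9 pos [0.494  0.1143 0.2331] phi 0.383 tilt 0.0020 gap 0.0853 F [-0.5 -0.2  0.5]
turn deg 0.15 then units x -0.019 y 0.047 z 0.122
```

Run:
```python
from rig import *
import cv2
for n in("wrist","side"):
    p=get_image(n);cv2.imwrite(f"pics/{n}1.png",p["img"][:,:,::-1])
```

```text
(no output)
```

View pics/wrist1.png

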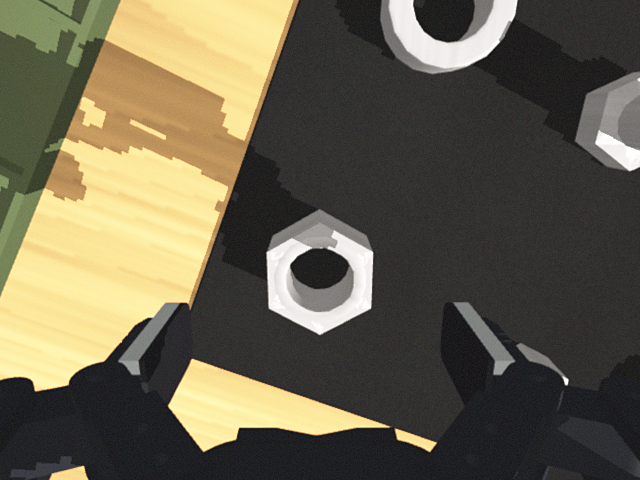

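```bash
python3 -m crank '[[0.06,0.04,0.8,0,0],[0,0,0.8,0,0],[0,0,0.64,0,0],[0,0,0,0,160],[0,0,0,0,160],[0,0,0,0,200],[0,0,0,0,200],[0,0,0,0,200],[0,0,0,0,200],[0,0,0,0,200]]'
python3 g.py .596 .291 .182 -.145
```

```text
t: 4.95
ee_pos: [0.4958, 0.111, 0.1803]
orientation: [3.085, 0.593, 0.003]
contact_force: [-2.0, -2.6, 7.6]
finger_gap: 0.0451
t 5.0 pos [0.4958 0.111  0.1803] phi 0.380 tilt 0.0020 gap 0.0451 F [-2.  -2.6  7.6]
turn deg 30.09 then units x 2.927 y -7.702 z -0.068
```

```bash
python3 -m crank '[[0,0,-0.4,0,200],[0,0,-0.8,7.5,200],[0,0,-0.8,7.5,200],[0,0,0,7.5,200],[0,0,0,7.5,200],[0.4,-1,0,0,200],[0.4,-1,0,0,200],[0.4,-1,0,0,200],[0.4,-1,0,0,200],[0.4,-1,0,0,200]]'
python3 g.py .596 .291 .182 -.145
python3 -m crank '[[0.4,-1,0,0,200],[0.4,-1,0,0,200],[0.1,-0.5,0,0,200],[0,0,0,0,200]]'
python3 g.py .596 .291 .182 -.145
```

```text
t: 5.95
ee_pos: [0.5632, 0.2288, 0.23]
orientation: [-3.133, 0.225, -0.001]
contact_force: [0.4, -0.6, -0.8]
finger_gap: 0.0446
t 6.0 pos [0.5632 0.2288 0.23  ] phi -0.143 tilt 0.0009 gap 0.0446 F [ 0.4 -0.6 -0.8]
turn deg 0.09 then units x 0.937 y -2.651 z 1.920
t: 6.35
ee_pos: [0.594, 0.2876, 0.2293]
orientation: [-3.133, 0.223, -0.0]
contact_force: [-0.1, -0.6, -2.2]
finger_gap: 0.0443
t 6.3 pos [0.594  0.2876 0.2293] phi -0.142 tilt 0.0005 gap 0.0443 F [-0.1 -0.6 -2.2]
turn deg 0.16 then units x 0.058 y -0.147 z 1.891
```

Run:
```python
from rig import *
import cv2
import numpy as np
cv2.imwrite("pics/c2.png",np.hstack([get_image(n)["img"][:,:,::-1] for n in("wrist","side")])[::1,::1] if 0 else cv2.resize(np.hstack([get_image(n)["img"][:,:,::-1] for n in("wrist","side")]),(800,300)))
```

```text
(no output)
```

View pics/c2.png

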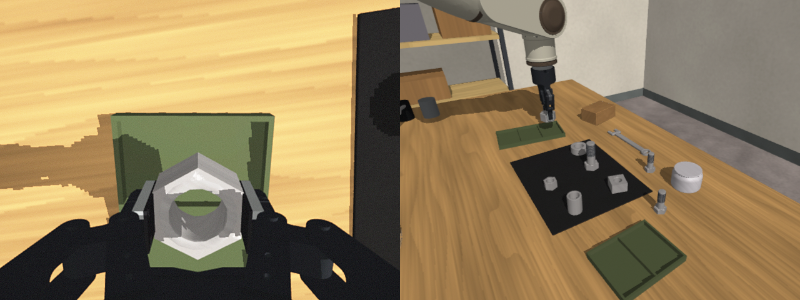

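```bash
python3 -m crank '[[0.06,-0.14,0.7,0,200],[0,0,0.7,0,200],[0,0,0.3,0,200],[0,0,0.18,0,200],[0,0,0,0,200]]'
python3 g.py .596 .291 .182 -.145
```

```text
t: 6.95
ee_pos: [0.5959, 0.2894, 0.1819]
orientation: [3.133, -0.226, -0.0]
contact_force: [0.6, 0.1, -2.1]
finger_gap: 0.0447
t 7.0 pos [0.5959 0.2894 0.1819] phi -0.144 tilt 0.0003 gap 0.0447 F [ 0.6  0.1 -2.1]
turn deg 0.07 then units x -0.005 y -0.065 z -0.005
```

```bash
python3 -m crank '[[0,0,0.04,0,200],[0,0,0,0,200],[0,0,0,0,80],[0,0,0,0,80],[0,0,0,0,80],[0,0,0,0,80],[0,0,-0.4,0,80],[0,0,-1,0,80],[0,0,-1,0,80],[0,0,-0.4,0,40]]'
python3 g.py .489 -.1225 .182 -.145
```

```text
t: 7.95
ee_pos: [0.5963, 0.2899, 0.254]
orientation: [-3.132, 0.225, -0.005]
contact_force: [-0.8, -0.4, 0.2]
finger_gap: 0.0714
t 8.0 pos [0.5963 0.2899 0.254 ] phi -0.143 tilt 0.0037 gap 0.0714 F [-0.8 -0.4  0.2]
turn deg 0.10 then units x -1.864 y 16.944 z 2.881
```

```bash
python3 -m crank '[[-0.93,0.6,0,0,0],[-0.93,0.9,0,0,0],[0,1,0,0,0],[0,1,0,0,0],[0,1,0,0,0],[0,1,0,0,0],[0,1,0,0,0],[0,1,0,0,0],[0,1,0,0,0],[0,1,0,0,0]]'
python3 -m crank '[[0,1,0,0,0],[0,1,0,0,0],[0,1,0,0,0],[0,1,0,0,0],[0,1,0,0,0],[0,1,0,0,0],[0,1,0,0,0],[0,0.45,0.3,0,0],[0,0,0.3,0,0]]'
python3 g.py .489 -.1225 .182 -.145
python3 - <<'E'
from rig import *
import cv2
import numpy as np
cv2.imwrite("pics/c3.png",cv2.resize(np.hstack([get_image(n)["img"][:,:,::-1] for n in("wrist","side")]),(800,300)))
E
```

```text
t: 8.95
ee_pos: [0.5156, 0.0604, 0.2507]
orientation: [-3.133, 0.225, -0.0]
contact_force: [0.2, 0.0, 0.7]
finger_gap: 0.0853
t: 9.85
ee_pos: [0.4892, -0.1239, 0.2351]
orientation: [3.133, -0.228, 0.0]
contact_force: [-0.9, -0.1, -0.1]
finger_gap: 0.0853
t 9.8 pos [ 0.4892 -0.1239  0.2351] phi -0.145 tilt 0.0001 gap 0.0853 F [-0.9 -0.1 -0.1]
turn deg -0.01 then units x -0.015 y -0.055 z 2.125
```

View pics/c3.png

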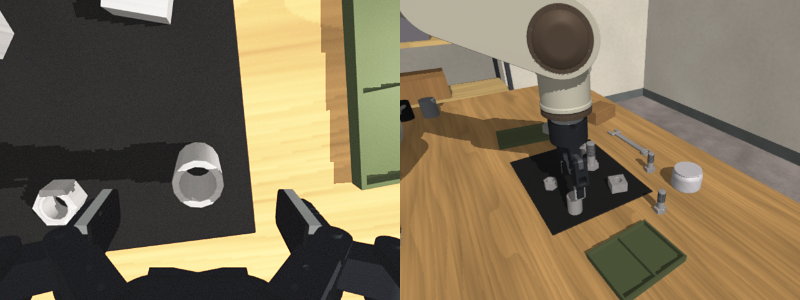

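```bash
python3 -m crank '[[0,-0.05,0.5,0,60],[0,0,0.8,0,60],[0,0,0.7,0,60],[0,0,0.08,0,60],[0,0,0,0,150],[0,0,0,0,220],[0,0,0,0,220],[0,0,0,0,220],[0,0,0,0,220],[0,0,0,0,220]]'
python3 g.py .454 .312 .184 -.145
```

```text
t: 10.95
ee_pos: [0.4899, -0.1217, 0.1847]
orientation: [3.133, -0.225, 0.003]
contact_force: [-1.6, 2.6, 6.9]
finger_gap: 0.033
t 10.9 pos [ 0.4899 -0.1217  0.1847] phi -0.143 tilt 0.0016 gap 0.0330 F [-1.6  2.6  6.9]
turn deg 0.09 then units x -3.926 y -16.959 z 0.030
```

```bash
python3 -m crank '[[0,0,-0.4,0,220],[0,0,-0.9,0,220],[0,0,-0.9,0,220],[0,-0.5,-0.2,0,220],[-0.2,-1,0,0,220],[-0.3,-1,0,0,220],[-0.3,-1,0,0,220],[-0.3,-1,0,0,220],[-0.3,-1,0,0,220],[-0.3,-1,0,0,220]]'
python3 -m crank '[[-0.3,-1,0,0,220],[-0.3,-1,0,0,220],[-0.3,-1,0,0,220],[-0.3,-1,0,0,220],[-0.3,-1,0,0,220],[-0.3,-1,0,0,220],[-0.3,-1,0,0,220],[-0.1,-1,0,0,220],[0,-1,0,0,220],[0,-1,0,0,220]]'
python3 g.py .454 .312 .186 -.145
```

```text
t: 11.95
ee_pos: [0.4701, 0.0467, 0.2436]
orientation: [-3.133, 0.225, 0.0]
contact_force: [0.1, 0.5, -1.8]
finger_gap: 0.0335
t: 12.95
ee_pos: [0.4513, 0.302, 0.2436]
orientation: [-3.134, 0.224, 0.0]
contact_force: [-0.3, -0.6, -1.9]
finger_gap: 0.0336
t 12.9 pos [0.4513 0.302  0.2436] phi -0.143 tilt 0.0003 gap 0.0336 F [-0.3 -0.6 -1.9]
turn deg 0.11 then units x 0.047 y -0.411 z 2.305
```

```bash
python3 -m crank '[[0.05,-0.41,0,0,220],[0,0,0.8,0,220],[0,0,0.8,0,220],[0,0,0.5,0,220],[0,0,0.16,0,220],[0,0,0.04,0,220],[0,0,0,0,220]]'
python3 g.py .454 .312 .186 -.145
```

```text
t: 13.65
ee_pos: [0.4549, 0.3104, 0.1869]
orientation: [-3.133, 0.225, -0.001]
contact_force: [0.3, -0.8, -1.6]
finger_gap: 0.0331
t 13.7 pos [0.4549 0.3104 0.1869] phi -0.144 tilt 0.0008 gap 0.0331 F [ 0.3 -0.8 -1.6]
turn deg 0.09 then units x -0.044 y -0.057 z 0.035
```

```bash
python3 -m crank '[[0,0,0.04,0,220],[0,0,0.02,0,220],[0,0,0,0,100],[0,0,0,0,100],[0,0,0,0,100],[0,0,0,0,100],[0,0,-0.4,0,100],[0,0,-1,0,100],[0,0,-1,0,60],[0,0,-1,0,0]]'
python3 g.py .608 .0115 .29 -.145
python3 - <<'E'
from rig import *
import cv2
import numpy as np
cv2.imwrite("pics/c4.png",cv2.resize(np.hstack([get_image(n)["img"][:,:,::-1] for n in("wrist","side")]),(800,300)))
E
```

```text
t: 14.65
ee_pos: [0.4546, 0.3103, 0.2715]
orientation: [-3.133, 0.225, -0.0]
contact_force: [0.1, 0.2, -0.3]
finger_gap: 0.0781
t 14.7 pos [0.4546 0.3103 0.2715] phi -0.143 tilt 0.0004 gap 0.0781 F [ 0.1  0.2 -0.3]
turn deg 0.09 then units x 7.799 y 10.942 z -0.741
```

View pics/c4.png

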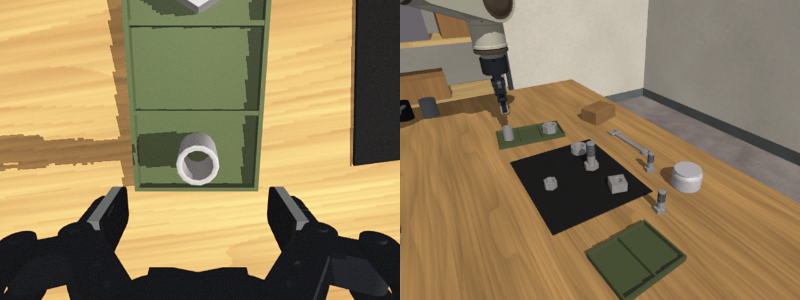

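```bash
python3 -m crank '[[0.7,1,-0.4,0,0],[0.7,1,-0.4,0,0],[0.7,1,0,0,0],[0.7,1,0,0,0],[0.7,1,0,0,0],[0.7,1,0,0,0],[0.7,1,0,0,0],[0.7,1,0,0,0],[0.7,1,0,0,0],[0.7,1,0,0,0]]'
python3 -m crank '[[0.7,0.84,0,0,0],[0.1,0.1,0,0,0],[0,0,0,0,0]]'
python3 g.py .608 .0115 .205 -.145
python3 - <<'E'
from rig import *
import cv2
import numpy as np
cv2.imwrite("pics/c5.png",cv2.resize(np.hstack([get_image(n)["img"][:,:,::-1] for n in("wrist","side")]),(800,300)))
E
```

```text
t: 15.75
ee_pos: [0.5925, 0.0367, 0.2897]
orientation: [-3.133, 0.225, 0.0]
contact_force: [0.6, 0.9, -0.4]
finger_gap: 0.0855
t: 16.05
ee_pos: [0.6087, 0.0114, 0.2894]
orientation: [-3.133, 0.227, 0.001]
contact_force: [0.7, 0.7, -0.1]
finger_gap: 0.0852
t 16.1 pos [0.6087 0.0114 0.2894] phi -0.145 tilt 0.0008 gap 0.0852 F [ 0.7  0.7 -0.1]
turn deg 0.03 then units x -0.027 y -0.000 z 3.375
```

View pics/c5.png

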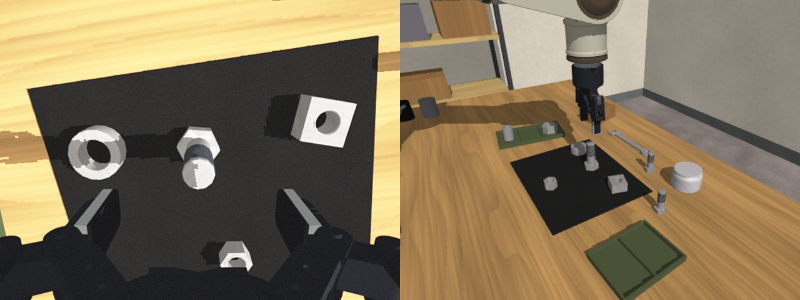

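```bash
python3 -m crank '[[0,0,0.9,0,0],[0,0,0.9,0,0],[0,0,0.9,0,0],[0,0,0.67,0,60],[0,0,0,0,150],[0,0,0,0,230],[0,0,0,0,230],[0,0,0,0,230],[0,0,0,0,230],[0,0,0,0,230]]'
python3 g.py .525 .3015 .207 -.145
```

```text
t: 17.15
ee_pos: [0.6089, 0.012, 0.2067]
orientation: [-3.133, 0.225, -0.003]
contact_force: [-1.5, 2.1, 7.4]
finger_gap: 0.0228
t 17.1 pos [0.6089 0.012  0.2067] phi -0.143 tilt 0.0018 gap 0.0228 F [-1.5  2.1  7.4]
turn deg 0.09 then units x -4.993 y -10.974 z -0.010
```

```bash
python3 -m crank '[[0,0,-0.4,0,230],[0,0,-0.8,0,230],[0,0,-0.8,0,230],[0,-0.4,-0.8,0,230],[-0.4,-0.9,0,0,230],[-0.5,-1,0,0,230],[-0.5,-1,0,0,230],[-0.5,-1,0,0,230],[-0.5,-1,0,0,230],[-0.5,-1,0,0,230]]'
python3 -m crank '[[-0.5,-1,0,0,230],[-0.5,-1,0,0,230],[-0.5,-1,0,0,230],[-0.5,-1,0,0,230],[-0.1,-0.7,0,0,230],[0,0,0,0,230]]'
python3 g.py .525 .3015 .208 -.145
python3 - <<'E'
from rig import *
import cv2
import numpy as np
cv2.imwrite("pics/c6.png",cv2.resize(np.hstack([get_image(n)["img"][:,:,::-1] for n in("wrist","side")]),(800,300)))
E
```

```text
t: 18.15
ee_pos: [0.5588, 0.179, 0.2762]
orientation: [-3.133, 0.225, -0.0]
contact_force: [0.9, -0.4, -2.7]
finger_gap: 0.0229
t: 18.75
ee_pos: [0.524, 0.3036, 0.276]
orientation: [-3.133, 0.222, -0.001]
contact_force: [0.1, -1.1, -3.4]
finger_gap: 0.0231
t 18.8 pos [0.524  0.3036 0.276 ] phi -0.141 tilt 0.0008 gap 0.0231 F [ 0.1 -1.1 -3.4]
turn deg 0.20 then units x 0.051 y 0.077 z 2.720
```

View pics/c6.png

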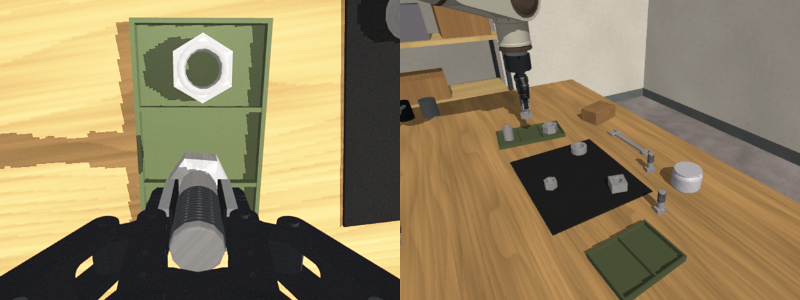

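```bash
python3 -m crank '[[0.05,0.08,0.8,0,230],[0,0,0.8,0,230],[0,0,0.7,0,230],[0,0,0.3,0,230],[0,0,0.08,0,230],[0,0,0.03,0,230],[0,0,0,0,230]]'
python3 g.py .525 .3015 .208 -.145
```

```text
t: 19.55
ee_pos: [0.5255, 0.2996, 0.2086]
orientation: [-3.133, 0.225, -0.002]
contact_force: [0.0, -0.2, -3.0]
finger_gap: 0.0225
t 19.6 pos [0.5255 0.2996 0.2086] phi -0.144 tilt 0.0012 gap 0.0225 F [ 0.  -0.2 -3. ]
turn deg 0.08 then units x -0.029 y -0.071 z 0.024
```

```bash
python3 -m crank '[[0,0,0.03,0,230],[0,0,0.03,0,230],[0,0,0,0,230]]'
```

```text
t: 19.85
ee_pos: [0.5254, 0.2998, 0.2078]
orientation: [-3.133, 0.225, -0.003]
contact_force: [-3.5, -2.3, 11.2]
finger_gap: 0.023
```

Touching down. Release slowly and retreat.

```bash
python3 -m crank '[[0,0,-0.02,0,200],[0,0,0,0,170],[0,0,0,0,150],[0,0,0,0,130],[0,0,0,0,110],[0,0,0,0,100],[0,0,-0.4,0,80],[0,0,-1,0,80],[0,0,-1,0,80],[0,0,-1,0,40]]'
python3 g.py .617 .109 .182 -.145
python3 - <<'E'
from rig import *
import cv2
import numpy as np
cv2.imwrite("pics/c7.png",cv2.resize(np.hstack([get_image(n)["img"][:,:,::-1] for n in("wrist","side")]),(800,300)))
E
```

```text
t: 20.85
ee_pos: [0.5251, 0.2997, 0.2935]
orientation: [-3.133, 0.225, -0.001]
contact_force: [-0.3, -0.2, -0.3]
finger_gap: 0.071
t 20.9 pos [0.5251 0.2997 0.2935] phi -0.143 tilt 0.0004 gap 0.0710 F [-0.3 -0.2 -0.3]
turn deg 0.09 then units x 4.741 y 7.016 z 4.459
```

View pics/c7.png

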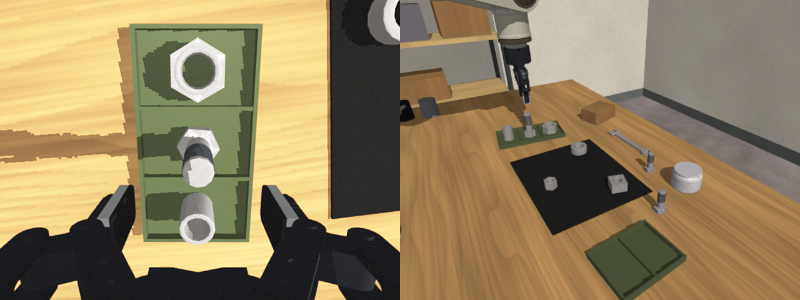

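```bash
python3 -m crank '[[0.6,0.8,-0.3,0,0],[0.7,1,0,0,0],[0.7,1,0,0,0],[0.7,1,0,0,0],[0.7,1,0,0,0],[0.7,1,0.6,0,0],[0.6,1,0.8,0,0],[0.04,0.2,0.8,0,0],[0,0,0.5,0,0],[0,0,0,0,0]]'
python3 g.py .617 .109 .177 -.145
python3 - <<'E'
from rig import *
import cv2
import numpy as np
cv2.imwrite("pics/c8.png",cv2.resize(np.hstack([get_image(n)["img"][:,:,::-1] for n in("wrist","side")]),(800,300)))
E
```

```text
t: 21.95
ee_pos: [0.6169, 0.1098, 0.2301]
orientation: [3.133, -0.225, -0.005]
contact_force: [0.1, 0.6, -0.3]
finger_gap: 0.0855
t 21.9 pos [0.6169 0.1098 0.2301] phi -0.144 tilt 0.0029 gap 0.0855 F [ 0.1  0.6 -0.3]
turn deg 0.08 then units x 0.008 y 0.031 z 2.124
```

View pics/c8.png

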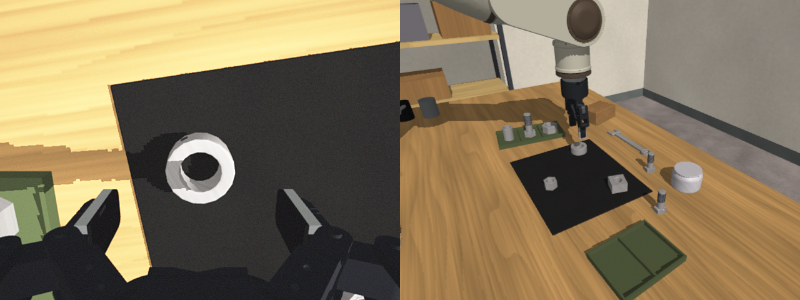

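```bash
python3 -m crank '[[0,0.03,0.8,0,0],[0,0,0.8,0,0],[0,0,0.58,0,0],[0,0,0,0,100],[0,0,0,0,200],[0,0,0,0,200],[0,0,0,0,200],[0,0,0,0,200],[0,0,0,0,200]]'
python3 g.py .564 -.2986 .182 .067
```

```text
t: 22.95
ee_pos: [0.6177, 0.109, 0.1791]
orientation: [-3.133, 0.225, -0.003]
contact_force: [-1.6, 0.3, 7.0]
finger_gap: 0.0476
t 22.9 pos [0.6177 0.109  0.1791] phi -0.143 tilt 0.0023 gap 0.0476 F [-1.6  0.3  7. ]
turn deg -12.05 then units x -3.235 y 16.124 z -0.117
```

```bash
python3 -m crank '[[0,0,-0.4,0,200],[0,0,-0.8,-6,200],[0,0,-0.8,-6,200],[0,0,-0.4,0,200],[0,0,0,0,200]]'
python3 g.py .564 -.2986 .182 .067
python3 - <<'E'
from rig import *
import cv2
import numpy as np
cv2.imwrite("pics/c9.png",cv2.resize(np.hstack([get_image(n)["img"][:,:,::-1] for n in("wrist","side")]),(800,300)))
E
```

```text
t: 23.45
ee_pos: [0.6176, 0.1089, 0.2393]
orientation: [-3.14, -0.099, -0.005]
contact_force: [0.8, 0.5, -2.3]
finger_gap: 0.0479
t 23.4 pos [0.6176 0.1089 0.2393] phi 0.063 tilt 0.0031 gap 0.0479 F [ 0.8  0.5 -2.3]
turn deg -0.24 then units x -3.232 y 16.119 z 2.293
```

View pics/c9.png

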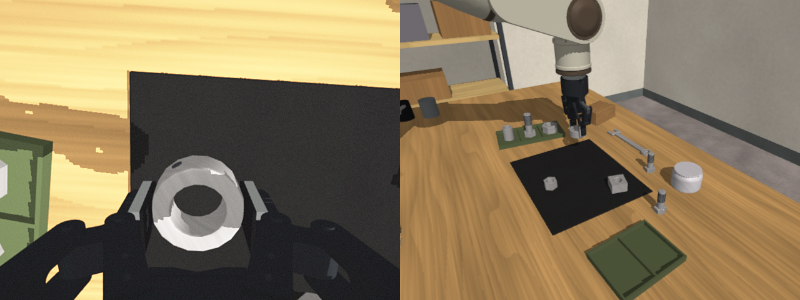

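```bash
python3 -m crank '[[-0.2,0.6,0,0,200],[-0.2,1,0,0,200],[-0.2,1,0,0,200],[-0.2,1,0,0,200],[-0.2,1,0,0,200],[-0.2,1,0,0,200],[-0.2,1,0,0,200],[-0.2,1,0,0,200],[-0.2,1,0,0,200],[-0.2,1,0,0,200]]'
python3 -m crank '[[-0.2,1,0,0,200],[-0.2,1,0,0,200],[-0.2,1,0,0,200],[-0.2,1,0,0,200],[-0.2,1,0,0,200],[-0.2,1,0,0,200],[0,0.5,0,0,200],[0,0,0,0,200]]'
python3 g.py .564 -.2986 .180 .067
```

```text
t: 24.55
ee_pos: [0.5824, -0.1355, 0.2362]
orientation: [-3.139, -0.101, 0.002]
contact_force: [1.4, -0.1, -2.8]
finger_gap: 0.0484
t: 25.35
ee_pos: [0.5635, -0.2996, 0.2363]
orientation: [-3.139, -0.1, 0.001]
contact_force: [0.0, 0.7, -1.7]
finger_gap: 0.0481
t 25.4 pos [ 0.5635 -0.2996  0.2363] phi 0.063 tilt 0.0011 gap 0.0481 F [ 0.   0.7 -1.7]
turn deg -0.21 then units x 0.023 y -0.041 z 2.252
```

```bash
python3 -m crank '[[0.02,-0.04,0.8,0,200],[0,0,0.8,0,200],[0,0,0.5,0,200],[0,0,0.14,0,200],[0,0,0,0,200]]'
python3 -m crank '[[0,0,0.03,0,200],[0,0,0.02,0,200],[0,0,0,0,200]]'
python3 - <<'E'
from rig import *
import cv2
import numpy as np
cv2.imwrite("pics/c10.png",cv2.resize(np.hstack([get_image(n)["img"][:,:,::-1] for n in("wrist","side")]),(800,300)))
E
```

```text
t: 25.85
ee_pos: [0.5645, -0.2965, 0.1811]
orientation: [-3.139, -0.104, 0.001]
contact_force: [0.6, -0.4, -2.7]
finger_gap: 0.0477
t: 26.15
ee_pos: [0.5646, -0.297, 0.1802]
orientation: [3.14, 0.104, 0.0]
contact_force: [-0.0, -0.4, -3.0]
finger_gap: 0.0476
```

View pics/c10.png

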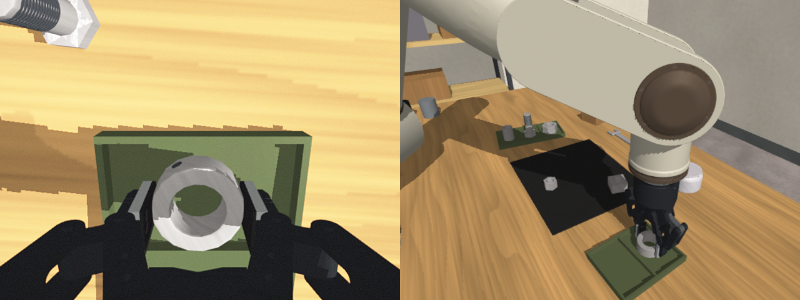

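Not yet touching; lower a little more, then release.

```bash
python3 -m crank '[[0,0,0.04,0,200],[0,0,0,0,200]]'
python3 -m crank '[[0,0,0,0,150],[0,0,0,0,110],[0,0,0,0,80],[0,0,0,0,65],[0,0,0,0,65],[0,0,-0.4,0,65],[0,0,-1,0,65],[0,0,-1,8,0],[0,0,-0.4,8,0],[0,0,0,5,0]]'
python3 g.py .618 -.1055 .235 -.298
```

```text
t: 26.45
ee_pos: [0.5645, -0.297, 0.18]
orientation: [3.14, 0.104, 0.001]
contact_force: [-5.1, 2.6, 12.2]
finger_gap: 0.0484
t: 27.45
ee_pos: [0.5648, -0.2972, 0.2519]
orientation: [3.103, -0.479, 0.005]
contact_force: [-0.4, 0.1, 0.3]
finger_gap: 0.0852
t 27.4 pos [ 0.5648 -0.2972  0.2519] phi -0.306 tilt 0.0036 gap 0.0852 F [-0.4  0.1  0.3]
turn deg -0.46 then units x -0.218 y -7.957 z 0.676
```

```bash
python3 -m crank '[[-0.1,-0.96,0,-0.5,0],[-0.1,-1,0,0,0],[0,-1,0,0,0],[0,-1,0,0,0],[0,-1,0,0,0],[0,-1,0,0,0],[0,-1,0,0,0],[0,-1,0.4,0,0],[0,0,0.3,0,0],[0,0,0,0,0]]'
python3 g.py .618 -.1055 .177 -.298
python3 - <<'E'
from rig import *
import cv2
import numpy as np
cv2.imwrite("pics/c11.png",cv2.resize(np.hstack([get_image(n)["img"][:,:,::-1] for n in("wrist","side")]),(800,300)))
E
```

```text
t: 28.45
ee_pos: [0.617, -0.1047, 0.2309]
orientation: [-3.108, 0.455, 0.002]
contact_force: [0.5, 1.1, 0.3]
finger_gap: 0.0857
t 28.4 pos [ 0.617  -0.1047  0.2309] phi -0.291 tilt 0.0013 gap 0.0857 F [0.5 1.1 0.3]
turn deg 0.42 then units x 0.048 y 0.018 z 2.156
```

View pics/c11.png

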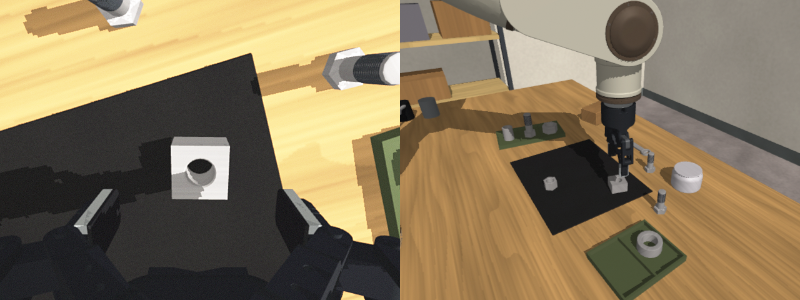

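```bash
python3 - <<'E'
from rig import *
import cv2
p=get_image("side")["img"][:,:,::-1]
cv2.imwrite("pics/z1.png",cv2.resize(p[160:260,130:290],(800,500)))
E
python3 -m crank '[[0.05,0.02,0.8,0.4,0],[0,0,0.8,0,0],[0,0,0.56,0,40],[0,0,0,0,100],[0,0,0,0,200],[0,0,0,0,200],[0,0,0,0,200],[0,0,0,0,200],[0,0,0,0,200]]'
python3 g.py .492 -.3034 .182 .067
```

```text
t: 29.5
ee_pos: [0.6185, -0.106, 0.1786]
orientation: [3.106, -0.467, 0.003]
contact_force: [-1.6, -0.8, 6.7]
finger_gap: 0.0387
t 29.5 pos [ 0.6185 -0.106   0.1786] phi -0.299 tilt 0.0016 gap 0.0387 F [-1.6 -0.8  6.7]
turn deg -20.95 then units x -5.576 y 7.538 z -0.135
```

View pics/z1.png

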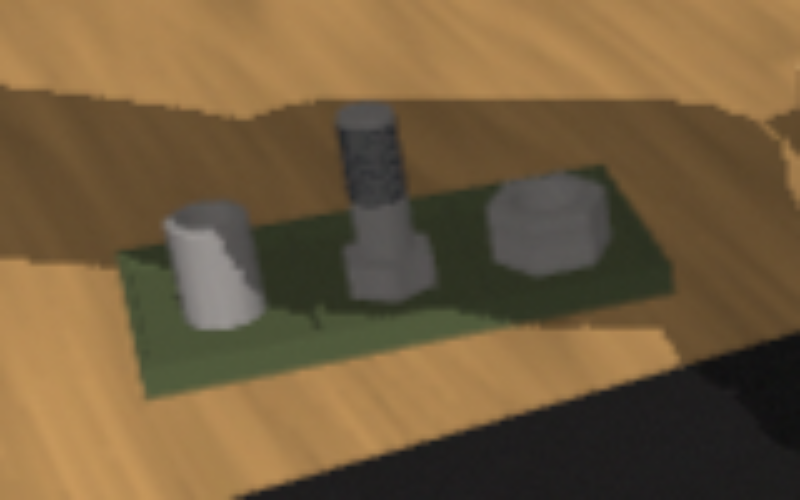

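```bash
python3 -m crank '[[0,0,-0.4,0,200],[0,0,-0.8,-7,200],[0,0,-0.8,-7,200],[0,0,-0.4,-7,200],[-0.7,1,0,0,200],[-0.7,1,0,0,200],[-0.7,1,0,0,200],[-0.7,1,0,0,200],[-0.7,1,0,0,200],[-0.7,1,0,0,200]]'
python3 -m crank '[[-0.7,1,0,0,200],[-0.6,0.5,0,0,200],[-0.1,0,0,0,200],[0,0,0,0,200]]'
python3 g.py .492 -.3034 .181 .067
python3 - <<'E'
from rig import *
import cv2
import numpy as np
cv2.imwrite("pics/c12.png",cv2.resize(np.hstack([get_image(n)["img"][:,:,::-1] for n in("wrist","side")]),(800,300)))
E
```

```text
t: 30.5
ee_pos: [0.5228, -0.2635, 0.2382]
orientation: [3.14, 0.107, 0.001]
contact_force: [1.1, -0.5, -2.7]
finger_gap: 0.0388
t: 30.9
ee_pos: [0.491, -0.3025, 0.238]
orientation: [-3.14, -0.105, -0.0]
contact_force: [0.2, 0.1, -2.4]
finger_gap: 0.0386
t 30.9 pos [ 0.491  -0.3025  0.238 ] phi 0.067 tilt 0.0003 gap 0.0386 F [ 0.2  0.1 -2.4]
turn deg -0.01 then units x 0.038 y 0.040 z 2.278
```

View pics/c12.png

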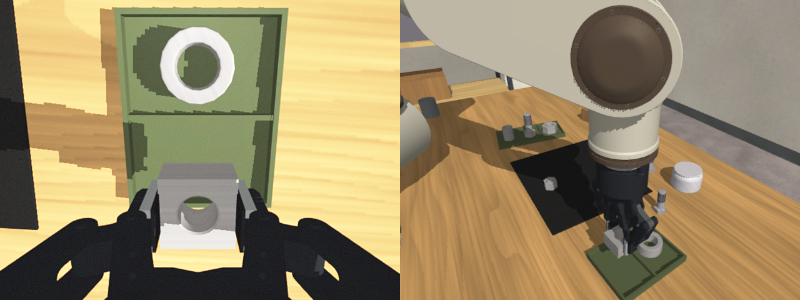

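```bash
python3 -m crank '[[0.04,0.04,0.8,0,200],[0,0,0.8,0,200],[0,0,0.5,0,200],[0,0,0.2,0,200],[0,0,0.02,0,200],[0,0,0,0,200]]'
python3 -m crank '[[0,0,0.04,0,200],[0,0,0,0,200]]'
```

```text
t: 31.6
ee_pos: [0.4926, -0.3032, 0.1799]
orientation: [3.14, 0.107, 0.001]
contact_force: [0.3, 0.3, -2.2]
finger_gap: 0.0387
t: 31.8
ee_pos: [0.4926, -0.3033, 0.1796]
orientation: [3.139, 0.107, 0.001]
contact_force: [-3.3, 3.8, 10.6]
finger_gap: 0.039
```

```bash
python3 -m crank '[[0,0,0,0,150],[0,0,0,0,120],[0,0,0,0,90],[0,0,0,0,90],[0,0,0,0,90],[0,0,-0.4,0,90],[0,0,-1,0,90],[0,0,-1,0,40],[-0.5,0.5,-1,0,0],[-0.8,0.9,-1,0,0]]'
python3 -m crank '[[-0.9,0.9,-1,0,0],[-0.9,0.9,-1,0,0],[-0.9,0.9,-0.5,0,0],[-0.9,0.9,0,0,0],[-0.9,0.9,0,0,0],[-0.9,0.9,0,0,0],[-0.9,0.9,0,0,0],[-0.9,0.9,0,0,0],[0,0,0,0,0],[0,0,0,0,0]]'
cat > chk.py <<'E'
from rig import *
from h import *
T=get_image("top");S=get_image("side")
cv2.imwrite("pics/topf.png",T["img"][:,:,::-1]);cv2.imwrite("pics/sidef.png",S["img"][:,:,::-1])
tr={3:(.525,.3015,-.145),2:(.528,-.301,.067)}
for n,k in [('bolt_c',3),('big_nut_c',3),('sleeve_c',3),('square_nut_c',2),('collar_c',2)]:
    for P,nm in((T,'T'),(S,'S')):
        a=masks_of(n,P);best=None
        for x in a:
            M[n]=[v.copy() for v in M[n]]
            if x['mask'].sum()>3000: continue
            q,f=fit(n,[(P,x['mask'])],yaws=[0,.3,.6])
            if best is None or f<best[1]: best=(q,f,x['score'])
        if best:
            q,f,sc=best;X,Y,w=tr[k];d=q[:2]-[X,Y];c,s=np.cos(w),np.sin(w)
            print(n,nm,'score %.2f cost %.3f'%(sc,f),'tray xy mm',np.round([1e3*(c*d[0]+s*d[1]),1e3*(-s*d[0]+c*d[1])],1))
E
python3 chk.py
```

```text
t: 32.8
ee_pos: [0.4624, -0.3399, 0.2903]
orientation: [3.14, 0.11, 0.001]
contact_force: [0.3, -0.2, 0.3]
finger_gap: 0.0854
t: 33.8
ee_pos: [0.2944, -0.5325, 0.3514]
orientation: [-3.14, -0.104, -0.0]
contact_force: [0.5, -0.3, -0.3]
finger_gap: 0.0852
bolt_c T score 0.69 cost 0.076 tray xy mm [-2.4 -2.1]
bolt_c S score 0.93 cost 0.147 tray xy mm [1.  2.9]
big_nut_c T score 0.78 cost 0.041 tray xy mm [69.9 -0.4]
big_nut_c S score 0.60 cost 0.047 tray xy mm [71.9  0.5]
sleeve_c T score 0.70 cost 0.069 tray xy mm [-71.1  -1.3]
sleeve_c S score 0.89 cost 0.082 tray xy mm [-70.3   3. ]
square_nut_c T score 0.81 cost 0.052 tray xy mm [-36.    1.3]
collar_c T score 0.94 cost 0.124 tray xy mm [37.5  2. ]
collar_c S score 0.64 cost 1.178 tray xy mm [47.1  4.8]
```

View pics/topf.png

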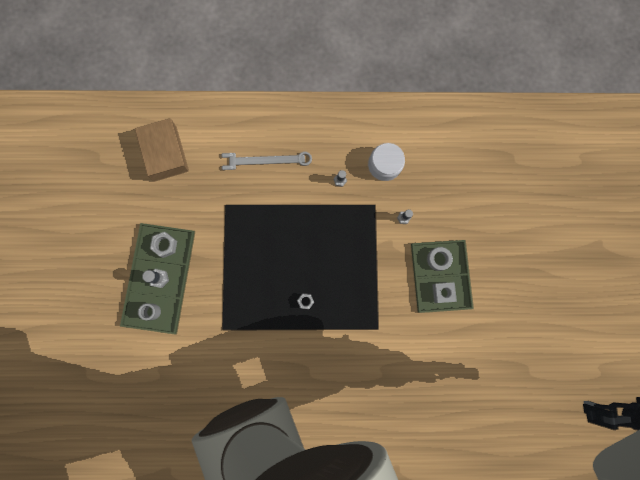

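View pics/sidef.png

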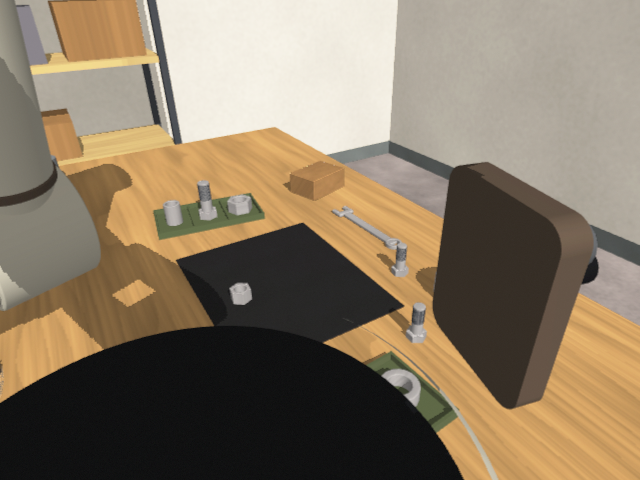

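```bash
python3 -c "
from rig import *
print(close_job(), state()['t'])"
```

```text
the job is handed in; nothing more can be done
the job is handed in; nothing more can be done
```

I made up both kits and handed the job in at about 34 s of the 128 s allowed. `close_job()` gives no verdict.

**Placement:** In tray3 the bolt stands on its head in the middle pocket, with the large nut in the +x pocket and the sleeve in the −x pocket. In tray2 the collar is in the +x pocket and the square nut in the −x pocket.

**Last checks:**
- **Position:** The top-camera fits put every part within about 3 mm of its pocket centre. The side-camera fits of the tray3 parts agree to about 5 mm.
- **Bystanders:** The small nut, wrench and tin show at the same pixels in the top view as at the start. I did not measure them separately.
- **Weak checks:** In the last side view the arm partly hid tray2. It therefore gave no fit for the square nut and an unusable one for the collar (cost 1.18). That those two sit flat rests on the top view and on the contact force felt at touch-down.
- **Height and tilt:** I did not measure either one directly. The large nut and sleeve were let go without a clear touch-down force, but both look flat or upright in the pictures.

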